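# Lock the lens clamp with the fork key

### The job

Take the large T-handled fork key out of the rack, lower it into the round well of the aluminium lens clamp so that its fork is fully down over the brass wing of the lock, and with it turn the lock clockwise (seen from above) fully home to its stop. Leave the key standing in the well, let go of it, and do not disturb the small T-handled driver in the rack.

Things in the scene. Friction and masses are not known exactly. Their poses are not given: they have to be found in the camera images.
- key_grip (a point): Centre of the fork key's black crossbar: 100 mm long (x), 16 wide (y), 16 high (z up); grasp it across the middle. A 58 mm collar 45 to 50 mm below rests on the rack. Fork ends 122 mm below: two prongs, 28 mm long (x), 5 thick, 16 mm gap along x, 23 deep. 0.22 kg. It hangs in a 42 mm hole: lift it straight up 80 mm to clear the hole, 145 mm to pass over the other tool.
- driver_grip (a point): Centre of the crossbar of the other T-handled tool in the rack, to be left alone: loose, crossbar 55 mm long (x), 12 wide, 16 high, same collar, thin 6 mm rod instead of a fork. It hangs 120 mm beside the key (either side), crossbars roughly parallel and at one height, about 152 mm above the work surface.
- clamp_mouth (a point): Centre of the well's mouth in the top of the fixed lens clamp, z up. Well 48 mm wide, 5 mm chamfer; 42 mm down a steel disc bears an upright brass wing 32 mm long, 6 thick, 16 high. The prongs go down astride the wing, crossbar parallel to it, and rest on the disc: key_grip is then 80 mm above this point. A lens barrel lies along x, 95 mm to -y, its top 20 mm above this point.
- lock (a joint): Angle of the wing, rad: 0 along the x axis of clamp_mouth, growing clockwise seen from above (wing yaw = clamp_mouth yaw minus this). Starts at 0 to 0.3; stop, fully home, at 0.873 (50 degrees). Light friction (0.06 N m); stays where left. The fork has about 0.36 rad of play on the wing each way, so the key must turn that much further than the wing.
There are look-alikes about, which are no part of the job. What is shaped like the part that bears key_grip but purple or turquoise is not meant.

How it is judged:
On the way, in this order (a step that is already met when the one before it is completed fails the run):
1. the key's fork is fully down over the wing, before the lock is turned home (horizontal distance between key_grip and clamp_mouth below 0.025 m and z of key_grip in the frame of clamp_mouth between 0.06 and 0.087 m and angle between key_grip's own z axis and vertical below 0.3 rad and value of joint lock below 0.5 rad), for 0.2 s.
2. the lock is turned home while the key is seated on it (horizontal distance between key_grip and clamp_mouth below 0.025 m and z of key_grip in the frame of clamp_mouth between 0.06 and 0.087 m and angle between key_grip's own z axis and vertical below 0.3 rad and value of joint lock above 0.7 rad), for 0.2 s.
At the end, for the whole second after the job is handed in: The lock is turned clockwise to within 10 degrees of its stop (0.70 rad or more); the key stands in the well fully down on the wing (crossbar centre at most 87 mm above the mouth, within 25 mm sideways), leaning under 17 degrees; the driver is within 30 mm of its start (all of step 2 and distance of driver_grip from where it was at the start of the episode below 0.03 m); the robot touches nothing.
It fails at once if the driver in the rack is moved by more than 30 mm (distance of driver_grip from where it was at the start of the episode above 0.03 m).
It also fails if it takes over 40 s, if anything falls off the work surface, if the arm or the gripper's body presses on something with over 40 N, if the wrist force passes 120 N, or if a joint passes its speed limit or range.

### The arm

A 7-joint arm with a two-finger parallel gripper is mounted at the origin on the work surface. World frame = base frame: x ahead of the robot, y to its left, z up, the work surface at z = 0. Lengths are in m, angles in rad, forces in N, time in s.
With the tool pointing down it reaches from about 0.425 to 0.875 m from the base axis. Payload 4.7 kg.
Tool frame: the origin (TCP) lies midway between the tips of the shut fingers; the grasp point (between the pads) lies 19 mm behind it; z points along the fingers, y is the direction in which the jaws open and shut (so a half turn about z gives the same grasp; the last joint's range is limited). The gripper opens to 87 mm and grips with 3 to 60 N. Pads are 19 mm wide; open, the fingers measure 117 mm over their backs; the gripper's body (75 mm by 190 mm) begins 51 mm behind the grasp point.
Start: joints at [1.248, 0.321, -0.07, 1.45, 0.023, 1.371, -0.057], TCP at [0.215, -0.614, 0.223] pointing down, gripper open.
Joint ranges: [-2.86, 2.86], [-0.3, 2.09], [-1.38, 1.24], [0.06, 2.45], [-1.56, 4.7], [0.09, 2.05], [-2.69, 2.69]. Speed limits (rad/s): [2.57, 2.57, 3.14, 3.14, 3.14, 3.14, 3.14].

### API

Orientations are given as a rotation vector (axis times angle).
In Python, from bench import get_state, eyes, job gives the robot as it stands. The module is installed in compiled form; this text tells all that it offers.
- The arm moves only by the shell command python3 -m jog 'ROWS' [FORCE]. ROWS is JSON, a list that holds one entry, the list of rows, each a list of 5 numbers: the opening, from 0 (shut) to 1 (fully open), then the shift along the tool's x, y, z in units of 40 mm (1.0 is 40 mm), then the turn about the tool's z in units of 5 degrees (1.0 is 5 degrees). In form: [[[jaw, dx, dy, dz, turn], ...]]. A call has 1 to 10 rows; each row shifts and turns the commanded pose from where the row before left it, along the tool's axes as they then stand; what a row does not reach is not made up. A row lasts 1/8 s, in which the tool goes at most 62.5 mm and 10.7 degrees, less where a joint would pass 70% of its speed; a pose out of reach is approached as far as the arm can. A call is refused whole if a number of a shift passes 1 or a number of a turn 1, either way. A call with a gripper value outside its range is refused whole. The fingers move at their own pace and stop on an object; FORCE is the grip in N (left out, the last holds). Time passes only in rows, so rows that do not move let the fingers close. It gives the time, the measured TCP pose, the force and the opening at its end, in the units of the state.
- get_state(): the state, without advancing time (a new reading comes with each control period).
- eyes.get_image(name): name is "scene" or "top"; returns (picture, depth): 420x560x3 uint8, red, green, blue; 420x560 float32, m along the optical axis (not along the pixel's ray), 0 where there is no reading.
- eyes.camera_params(name): a dict with "camera_matrix" (3x3 intrinsics, pixels), "k1" (the pictures are not rectified: a ray, as slopes to the right and down, at radius r is drawn at 1 + k1 r^2 times it, then the intrinsics apply), "pose" (4x4, takes a point from camera to world coordinates). Camera axes: x right, y down, z forward; pixel columns grow to the right and rows downward; lengths in m; the calibration is good to about 2 mm. A picture is of the moment at which its call begins. camera_params takes no time and is no camera call.
- job.close_job(): hands the job in, once; it reports no verdict.
The state is a dict: "time": time; "joint_positions": joint angles; "qd": joint speeds; "joint_torque": joint torques, N m; "position": TCP position; "tool_rot": TCP orientation; "ft_force": force on the tool from outside, world axes, zero at the start; "torque": the same for the moment, N m; "grip_width": opening from 0.0 (shut) to 1.0 (fully open).
Only numpy, scipy, OpenCV 4.12 (cv2) and the standard library are available. Lean on these libraries where they do the work, as an engineer would, in place of code of your own. Each camera call takes 0.05 s, during which the arm holds its last target. There are 200 camera calls.

## Working session

There is one attempt and no reset: what is moved stays moved. The work goes in short steps, Python scripts to look and compute and a shell command to move; the robot and the scene stay as the last step left them, time stands still between calls to the robot, and variables do not carry over. Pictures are saved under pics/ and viewed, about 8 in all and at most 12, crops included, and the job is handed in when it is done.

```bash
mkdir -p pics; cat > h.py <<'E'
import numpy as np,cv2
from bench import get_state,eyes,job
from scipy.spatial.transform import Rotation as R
def grab(n,f=None):
    im,d=eyes.get_image(n)
    if f: cv2.imwrite('pics/'+f,im[:,:,::-1])
    return im,d
def rays(n,px):
    p=eyes.camera_params(n);K=np.array(p['camera_matrix'],float);k1=p['k1']
    u=cv2.undistortPoints(np.array(px,float).reshape(-1,1,2),K,np.array([k1,0,0,0.])).reshape(-1,2)
    return np.c_[u,np.ones(len(u))],np.array(p['pose'])
def onplane(n,px,z):
    r,T=rays(n,px);d=r@T[:3,:3].T;o=T[:3,3]
    return o+d*((z-o[2])/d[:,2])[:,None]
def cloud(n,d):
    v,u=np.nonzero(d>0);r,T=rays(n,np.c_[u,v])
    P=(r*d[v,u][:,None])@T[:3,:3].T+T[:3,3]
    out=np.full(d.shape+(3,),np.nan);out[v,u]=P;return out
E
python3 - <<'E'
from h import *
s=get_state();print(s)
for n in('scene','top'):
    im,d=grab(n,n+'0.png');p=eyes.camera_params(n);print(n,p)
    np.save(n+'0.npy',cloud(n,d))
E
```

```text
{'time': 0.0, 'joint_positions': array([ 1.24808551,  0.32181988, -0.070052  ,  1.45170616,  0.02260918,
        1.37075992, -0.0568856 ]), 'qd': array([-0.00151632, -0.00018061, -0.00025399,  0.00105691,  0.00165311,
       -0.00072773, -0.00050924]), 'joint_torque': array([ 2.36743608e-04, -4.91293859e+01, -4.04054197e-01, -3.12526238e+01,
       -6.40494190e-02,  4.36104834e-02,  1.77113243e-04]), 'position': array([ 0.21455831, -0.61297908,  0.22144762]), 'tool_rot': array([-3.09531452e+00, -5.26278214e-01,  6.82519669e-04]), 'ft_force': array([-0.25707644,  1.24286751, -0.271233  ]), 'torque': array([0.02679047, 0.02247621, 0.02993873]), 'grip_width': 1.0061652740439972}
scene {'camera_matrix': array([[412.19446936,   0.        , 277.13742108],
       [  0.        , 412.19446936, 212.89357117],
       [  0.        ,   0.        ,   1.        ]]), 'k1': -0.07950755792914747, 'pose': array([[-0.8756438 ,  0.30103888, -0.3776553 ,  0.84143165],
       [ 0.48258814,  0.57596833, -0.6598251 ,  0.93202878],
       [ 0.01888448, -0.76002373, -0.6496209 ,  0.85879703],
       [ 0.        ,  0.        ,  0.        ,  1.        ]])}
top {'camera_matrix': array([[535.837462  ,   0.        , 278.89773165],
       [  0.        , 535.837462  , 212.38330337],
       [  0.        ,   0.        ,   1.        ]]), 'k1': -0.09098134072825217, 'pose': array([[-0.00878887, -0.9965948 ,  0.08198513,  0.33324289],
       [-0.99988054,  0.00980107,  0.01195183,  0.15203112],
       [-0.01271467, -0.08187029, -0.99656189,  1.30580426],
       [ 0.        ,  0.        ,  0.        ,  1.        ]])}
```

View pics/top0.png

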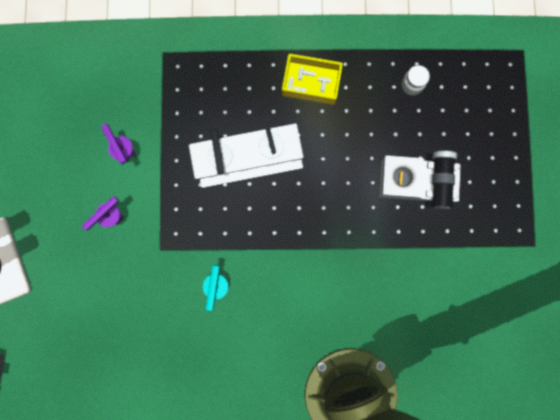

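View pics/scene0.png

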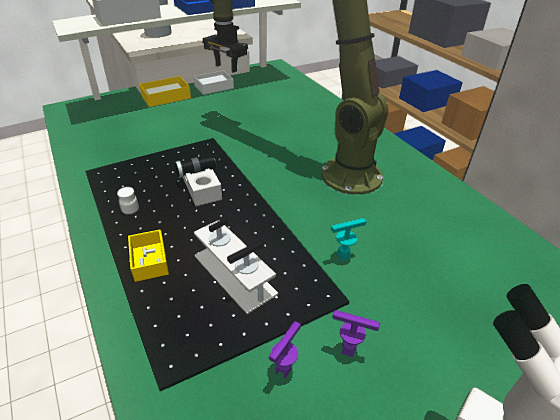

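The top view shows a white rack with a long black bar near (222,153), which is the key candidate, and a short bar near (272,141), the driver. Look-alikes are purple at (118,145) and (105,213) and turquoise at (215,288). The clamp well is at (402,177), with its barrel at (444,180). My choice is the long black bar in the rack. Next I'll check it in a close crop and measure.

```bash
python3 - <<'E'
from h import *
im=cv2.imread('pics/top0.png')
a=cv2.resize(im[115:200,180:312],None,fx=4,fy=4,interpolation=cv2.INTER_CUBIC)
b=cv2.resize(im[142:212,374:466],None,fx=4.8,fy=4.8,interpolation=cv2.INTER_CUBIC)
w=max(a.shape[1],b.shape[1]);h=270
A=cv2.resize(a,(528,340))[:300];B=cv2.resize(b,(395,300))
cv2.imwrite('pics/crop.png',cv2.resize(np.hstack([A,B]),(800,260)))
P=np.load('top0.npy');hsv=cv2.cvtColor(im,cv2.COLOR_BGR2HSV)
for nm,(x0,y0,x1,y1) in dict(key=(205,120,240,190),drv=(255,120,295,165)).items():
    m=np.zeros(im.shape[:2],bool);m[y0:y1,x0:x1]=1
    m&=(hsv[...,2]<70)&(P[...,2]>.12)
    n,l,st,c=cv2.connectedComponentsWithStats(m.astype('uint8'));i=1+np.argmax(st[1:,4]);v,u=np.nonzero(l==i)
    z=np.median(P[v,u,2]);r=cv2.minAreaRect(np.c_[u,v].astype('float32'))
    W=onplane('top',cv2.boxPoints(r),.160);print(nm,st[i],z,r,W.mean(0),np.linalg.norm(W-np.roll(W,1,0),axis=1),np.degrees(np.arctan2(*(W-np.roll(W,1,0))[:,1::-1].T)),np.nanmax(P[v,u,2]))
# wing
m=np.zeros(im.shape[:2],bool);m[160:195,388:418]=1
w=m&(hsv[...,1]>120)&(hsv[...,2]>100);v,u=np.nonzero(w);print(len(v),np.median(P[v,u],0),np.median(hsv[v,u],0))
r=cv2.minAreaRect(np.c_[u,v].astype('float32'));print(r);W=onplane('top',cv2.boxPoints(r),np.median(P[v,u,2]));print(W,W.mean(0))
# clamp top
q=np.zeros(im.shape[:2],bool);q[150:205,378:425]=1
q&=(hsv[...,2]>150)&(hsv[...,1]<60);v,u=np.nonzero(q);z=np.median(P[v,u,2]);print('clamp z',z)
r=cv2.minAreaRect(np.c_[u,v].astype('float32'));W=onplane('top',cv2.boxPoints(r),z);print(W,W.mean(0))
w8=m&~q;n,l,st,c=cv2.connectedComponentsWithStats(w8.astype('uint8'));i=1+np.argmax(st[1:,4]);print(st[i]);
cs,_=cv2.findContours((l==i).astype('uint8'),0,1);e=cv2.fitEllipse(max(cs,key=len));print(e,onplane('top',[e[0]],z))
E
```

```text
key [211 129  12  44 222] 0.15890608230827352 ((216.3936309814453, 150.56927490234375), (43.85737228393555, 7.4089155197143555), 83.48019409179688) [0.56396635 0.30058102 0.16      ] [0.09707724 0.01622604 0.09704464 0.01608251] [   6.66201846  -84.24177684 -173.42244951   95.86667355] 0.1669274665676892
drv [267 129   7  23  38] 0.1596029593086895 ((270.3529357910156, 139.9117889404297), (22.79834747314453, 1.697749376296997), 75.96376037597656) [0.58582992 0.18297456 0.16      ] [0.05046687 0.0037004  0.05046868 0.00368328] [  13.38840026  -76.3809318  -166.63103256  103.59199728] 0.1645043875002139
38 [ 0.51671619 -0.1229798   0.04617481] [ 22.  155.5 200.5]
((400.4399719238281, 177.9199981689453), (2.828427314758301, 12.162237167358398), 8.130102157592773)
[[ 0.50231043 -0.11664613  0.04617481]
 [ 0.5311579  -0.12162335  0.04617481]
 [ 0.53014536 -0.12830199  0.04617481]
 [ 0.5012977  -0.12330941  0.04617481]] [ 0.51622785 -0.12247022  0.04617481]
clamp z nan
[[nan nan nan]
 [nan nan nan]
 [nan nan nan]
 [nan nan nan]] [nan nan nan]
[394 167  19  20 311]
((403.0052795410156, 176.29623413085938), (18.42291831970215, 19.623241424560547), 155.30604553222656) [[nan nan nan]]
```

View pics/crop.png

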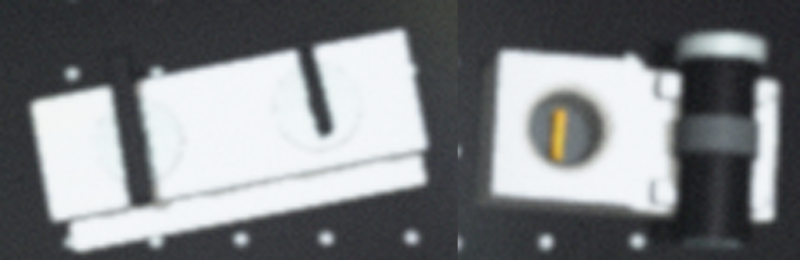

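```bash
python3 - <<'E'
from h import *
im=cv2.imread('pics/top0.png');P=np.load('top0.npy');hsv=cv2.cvtColor(im,cv2.COLOR_BGR2HSV)
q=np.zeros(im.shape[:2],np.uint8);q[150:205,378:420]=1
q&=((hsv[...,2]>150)&(hsv[...,1]<60)).astype('uint8');v,u=np.nonzero(q);zz=P[v,u,2];print(np.nanpercentile(zz,[10,30,50,70,90]))
z=np.nanpercentile(zz,60)
# edges: left edge of the block per row, top and bottom edge per column
L=[(u[v==r].min(),r) for r in range(163,193)];T=[(c,v[u==c].min()) for c in range(388,418)];B=[(c,v[u==c].max()) for c in range(388,418)]
for e in(L,T,B):
    W=onplane('top',np.array(e),z);f=cv2.fitLine(W[:,:2].astype('float32'),cv2.DIST_HUBER,0,.01,.01).ravel();print(np.degrees(np.arctan2(f[1],f[0])),f[2:])
for n in('top',):
    for zz in(z,):print(z,onplane(n,[[403.0,176.3]],zz))
m=(hsv[...,2]<60)&(P[...,2]>.085);m[:,:425]=0;m[:, 470:]=0;m[:140]=0;m[215:]=0
v,u=np.nonzero(m);r=cv2.minAreaRect(np.c_[u,v].astype('float32'));W=onplane('top',cv2.boxPoints(r),.085);print(r,W,W.mean(0))
K=P[135:168,205:235];print('barz',np.nanpercentile(P[135:165,214:219,2],[20,50,80]))
s=get_state();M=R.from_rotvec(s['tool_rot']).as_matrix();print(M.round(3))
E
```

```text
[0.06837464 0.07115333 0.07280513 0.07414458 0.07599439]
-4.4739904 [ 0.51030004 -0.07710274]
85.5603 [ 0.5619695  -0.12550713]
85.61555 [ 0.47027096 -0.13272591]
0.07345193953329843 [[ 0.51600461 -0.12263032  0.07345194]]
((443.7770690917969, 181.86375427246094), (17.542646408081055, 48.01020050048828), 1.3639274835586548) [[ 0.4456776  -0.19089847  0.085     ]
 [ 0.55735951 -0.19757831  0.085     ]
 [ 0.55616475 -0.23879818  0.085     ]
 [ 0.44433358 -0.23175627  0.085     ]] [ 0.50088386 -0.21475781  0.085     ]
barz [0.15665603 0.15856521 0.16025019]
[[ 0.944  0.33  -0.001]
 [ 0.33  -0.944  0.002]
 [-0.    -0.002 -1.   ]]
```

```bash
cat > plan.py <<'E'
from h import *
def yaw(s): M=R.from_rotvec(s['tool_rot']).as_matrix();return np.degrees(np.arctan2(M[1,0],M[0,0]))
def plan(tgt,ty,N,ctrl=None,jaw=1,start=None):
    s=get_state();p=np.array(start[:3] if start else s['position']);y=start[3] if start else yaw(s)
    t=np.linspace(0,1,400)[:,None];P1=np.array(tgt);C=(p+P1)/2 if ctrl is None else np.array(ctrl)
    B=(1-t)**2*p+2*t*(1-t)*C+t*t*P1
    L=np.r_[0,np.cumsum(np.linalg.norm(np.diff(B,axis=0),axis=1))]
    dt=(ty-y+180)%360-180
    if abs(dt)>175: dt=ty-y
    rows=[]
    for i in range(1,N+1):
        w=np.array([np.interp(L[-1]*i/N,L,B[:,k]) for k in range(3)])-p
        c,si=np.cos(np.radians(y)),np.sin(np.radians(y))
        d=np.round(np.array([c*w[0]+si*w[1],si*w[0]-c*w[1],-w[2]])/.04,2)
        u=round(-dt/N/5,2);rows.append([jaw,*map(float,d),u])
        d=d*.04;p=p+[c*d[0]+si*d[1],si*d[0]-c*d[1],-d[2]];y-=u*5
    for i in range(0,N,10):print(str([rows[i:i+10]]).replace(' ',''))
    print('end',p.round(4),round(y,1),'maxlen',L[-1]/N)
E
python3 -c "
from plan import *
s=get_state();print(yaw(s))
plan([.564,.301,.222],186.7,35,[.8,-.25,.222])"
```

```text
19.29809176971304
[[[1,0.76,-0.18,-0.0,np.float64(-0.96)],[1,0.76,-0.12,-0.0,np.float64(-0.96)],[1,0.77,-0.08,-0.0,np.float64(-0.96)],[1,0.78,-0.04,-0.0,np.float64(-0.96)],[1,0.78,0.02,-0.0,np.float64(-0.96)],[1,0.77,0.05,-0.0,np.float64(-0.96)],[1,0.77,0.1,-0.0,np.float64(-0.96)],[1,0.76,0.15,-0.0,np.float64(-0.96)],[1,0.76,0.18,-0.0,np.float64(-0.96)],[1,0.75,0.22,-0.0,np.float64(-0.96)]]]
[[[1,0.73,0.25,-0.0,np.float64(-0.96)],[1,0.72,0.28,-0.01,np.float64(-0.96)],[1,0.71,0.32,0.0,np.float64(-0.96)],[1,0.7,0.35,0.0,np.float64(-0.96)],[1,0.68,0.37,0.0,np.float64(-0.96)],[1,0.67,0.39,0.0,np.float64(-0.96)],[1,0.65,0.42,0.0,np.float64(-0.96)],[1,0.64,0.44,0.0,np.float64(-0.96)],[1,0.63,0.45,0.0,np.float64(-0.96)],[1,0.62,0.48,0.0,np.float64(-0.96)]]]
[[[1,0.6,0.49,0.0,np.float64(-0.96)],[1,0.58,0.51,0.0,np.float64(-0.96)],[1,0.57,0.53,0.0,np.float64(-0.96)],[1,0.56,0.54,0.0,np.float64(-0.96)],[1,0.54,0.56,0.0,np.float64(-0.96)],[1,0.52,0.57,0.0,np.float64(-0.96)],[1,0.5,0.6,0.0,np.float64(-0.96)],[1,0.48,0.61,0.0,np.float64(-0.96)],[1,0.46,0.63,-0.0,np.float64(-0.96)],[1,0.43,0.64,-0.0,np.float64(-0.96)]]]
[[[1,0.4,0.67,-0.0,np.float64(-0.96)],[1,0.37,0.68,-0.0,np.float64(-0.96)],[1,0.34,0.7,-0.0,np.float64(-0.96)],[1,0.3,0.72,-0.0,np.float64(-0.96)],[1,0.26,0.73,-0.0,np.float64(-0.96)]]]
end [0.5641 0.3012 0.222 ] 187.3 maxlen 0.031064330297563465
```

```bash
python3 -m jog '[[[1,0.76,-0.18,0,-0.96],[1,0.76,-0.12,0,-0.96],[1,0.77,-0.08,0,-0.96],[1,0.78,-0.04,0,-0.96],[1,0.78,0.02,0,-0.96],[1,0.77,0.05,0,-0.96],[1,0.77,0.1,0,-0.96],[1,0.76,0.15,0,-0.96],[1,0.76,0.18,0,-0.96],[1,0.75,0.22,0,-0.96]]]'
python3 -m jog '[[[1,0.73,0.25,0,-0.96],[1,0.72,0.28,0,-0.96],[1,0.71,0.32,0,-0.96],[1,0.7,0.35,0,-0.96],[1,0.68,0.37,0,-0.96],[1,0.67,0.39,0,-0.96],[1,0.65,0.42,0,-0.96],[1,0.64,0.44,0,-0.96],[1,0.63,0.45,0,-0.96],[1,0.62,0.48,0,-0.96]]]'
python3 -c "
from plan import *
s=get_state();print(yaw(s),s['joint_positions'])
plan([.564,.301,.222],186.7,16,[.59,.15,.222])"
```

```text
time: 1.35
position: [0.4581, -0.4183, 0.2225]
tool_rot: [2.61, 1.748, -0.0]
ft_force: [-0.2, -0.1, -0.5]
grip_width: 1.004
time: 2.6
position: [0.6117, -0.1518, 0.2226]
tool_rot: [1.674, 2.659, -0.0]
ft_force: [0.1, 0.4, -0.6]
grip_width: 1.003
115.61362495741267 [ 0.67257309  0.33418035 -0.59611335  1.48701802  0.18884392  1.37815371
  0.51308624]
[[[1,0.66,0.26,0.0,np.float64(-0.89)],[1,0.64,0.31,0.0,np.float64(-0.89)],[1,0.62,0.36,0.0,np.float64(-0.89)],[1,0.59,0.4,0.01,np.float64(-0.89)],[1,0.55,0.44,-0.0,np.float64(-0.89)],[1,0.53,0.48,-0.0,np.float64(-0.89)],[1,0.48,0.52,-0.0,np.float64(-0.89)],[1,0.45,0.56,-0.0,np.float64(-0.89)],[1,0.4,0.59,0.0,np.float64(-0.89)],[1,0.36,0.61,0.0,np.float64(-0.89)]]]
[[[1,0.32,0.64,0.0,np.float64(-0.89)],[1,0.27,0.66,0.0,np.float64(-0.89)],[1,0.22,0.67,0.0,np.float64(-0.89)],[1,0.18,0.69,0.0,np.float64(-0.89)],[1,0.13,0.7,0.0,np.float64(-0.89)],[1,0.08,0.71,0.0,np.float64(-0.89)]]]
end [0.5641 0.3012 0.2222] 186.8 maxlen 0.028465749088499727
```

```bash
python3 -m jog '[[[1,0.66,0.26,0,-0.89],[1,0.64,0.31,0,-0.89],[1,0.62,0.36,0,-0.89],[1,0.59,0.4,0,-0.89],[1,0.55,0.44,0,-0.89],[1,0.53,0.48,0,-0.89],[1,0.48,0.52,0,-0.89],[1,0.45,0.56,0,-0.89],[1,0.4,0.59,0,-0.89],[1,0.36,0.61,0,-0.89]]]'
python3 -m jog '[[[1,0.32,0.64,0,-0.89],[1,0.27,0.66,0,-0.89],[1,0.22,0.67,0,-0.89],[1,0.18,0.69,0,-0.89],[1,0.1,0.5,0,-0.89],[1,0,0,0,0]]]'
python3 - <<'E'
from plan import *
s=get_state();print(yaw(s),s['position'],s['joint_positions'])
grab('top','pre_t.png');im,d=grab('scene');cv2.imwrite('pics/pre.png',cv2.resize(im[190:320,150:330,::-1],None,fx=4,fy=4))
E
```

```text
time: 3.85
position: [0.5877, 0.1318, 0.2225]
tool_rot: [-0.543, -3.094, -0.0]
ft_force: [0.1, 0.1, -0.5]
grip_width: 0.994
time: 4.6
position: [0.57, 0.2655, 0.2224]
tool_rot: [0.063, -3.14, -0.001]
ft_force: [-0.9, -0.1, -1.0]
grip_width: 1.001
-177.69130217602785 [0.57003487 0.2655489  0.22243955] [ 0.22998596  0.41823574 -0.93214392  1.48249743  0.33552082  1.40946659
  0.89662462]
```

View pics/pre.png

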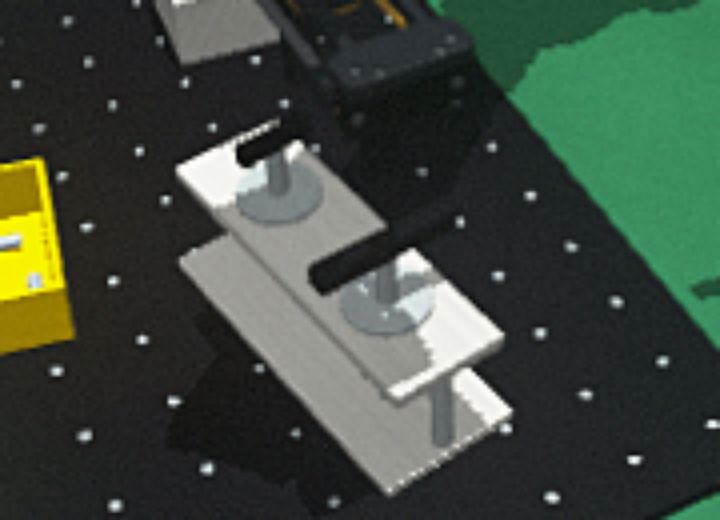

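The crop shows the black long bar on its collar in the rack, centre about (246,251) in the scene picture, with the short driver beside it at (217,226). The gripper has not yet reached the bar. I'll cross-check the position across the two views.

```bash
python3 - <<'E'
from plan import *
print(onplane('scene',[[228.75,258.75],[263.75,243.75],[246.2,251.2]],.155))
print(onplane('top',[[216.4,150.6]],.155),onplane('top',[[216.4,150.6]],.16))
def proj(n,X):
    p=eyes.camera_params(n);T=np.linalg.inv(p['pose']);Y=T[:3,:3]@X+T[:3,3];a=Y[:2]/Y[2];a=a*(1+p['k1']*(a@a));return np.array(p['camera_matrix'])[:2,:2]@a+np.array(p['camera_matrix'])[:2,2]
s=get_state();print(proj('scene',s['position']),proj('top',s['position']),proj('scene',np.array([.564,.301,.152])),proj('scene',s['position']+[0,0,.1]))
E
```

```text
[[0.6110711  0.30867304 0.155     ]
 [0.51633145 0.30266754 0.155     ]
 [0.56464238 0.30551194 0.155     ]]
[[0.56466862 0.30116697 0.155     ]] [[0.56366312 0.30051901 0.16      ]]
[234.64342124 220.10744185] [231.00041228 140.70046663] [245.66108041 250.78293816] [232.44016207 185.56837141]
```

View pics/pre_t.png

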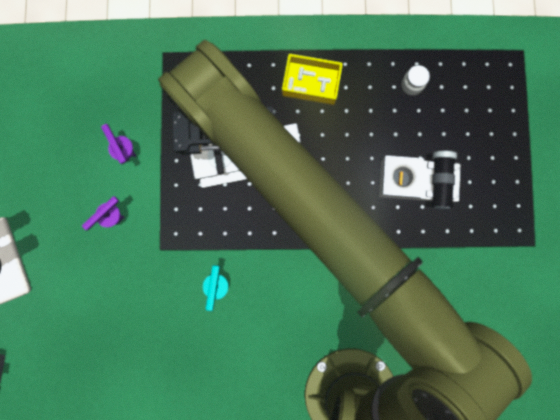

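The top view shows the arm over the rack with the gripper just short of the bar, and the two views agree on the key at about (0.564, 0.302).

```bash
python3 -c "
from plan import *
plan([.5642,.302,.222],185.6,3)"
```

```text
[[[1,0.05,0.33,0.0,np.float64(-0.24)],[1,0.04,0.34,0.0,np.float64(-0.24)],[1,0.04,0.33,0.01,np.float64(-0.24)]]]
end [0.564  0.302  0.2219] -174.4 maxlen 0.013436829930926672
```

```bash
python3 -m jog '[[[1,0.05,0.33,0,-0.24],[1,0.04,0.34,0,-0.24],[1,0.04,0.33,0,-0.24],[1,0,0,0.7,0],[1,0,0,0.8,0],[1,0,0,0.73,0],[1,0,0,0,0]]]'
python3 -m jog '[[[0.5,0,0,0,0],[0,0,0,0,0],[0,0,0,0,0],[0,0,0,0,0],[0,0,0,0,0],[0,0,0,0,0]]]' 40
python3 -c "
from plan import *
s=get_state();print(yaw(s),s['position'],s['grip_width'],s['torque'])"
```

```text
time: 5.58
position: [0.562, 0.3024, 0.131]
tool_rot: [0.157, -3.133, 0.003]
ft_force: [-0.8, -0.2, 0.3]
grip_width: 0.997
time: 6.32
position: [0.5636, 0.3027, 0.1333]
tool_rot: [0.155, -3.138, 0.0]
ft_force: [-0.1, -0.4, -0.3]
grip_width: 0.403
-174.35637056174463 [0.56363684 0.30271538 0.1333068 ] 0.4028588755959688 [ 0.14734059 -0.16775682 -0.0190165 ]
```

```bash
python3 -m jog '[[[0,0,0,0,0],[0,0,0,0,0],[0,0,0,0,0],[0,0,0,0,0],[0,0,0,0,0],[0,0,0,0,0]]]' 40
python3 -m jog '[[[0,0,0,-0.3,0],[0,0,0,-0.5,0],[0,0,0,-0.7,0],[0,0,0,-0.8,0],[0,0,0,-0.8,0],[0,0,0,-0.5,0],[0,0,0,-0.3,0],[0,0,0,0,0]]]'
python3 - <<'E'
from plan import *
s=get_state();print(yaw(s),s['position'],s['torque'])
im,d=grab('scene');cv2.imwrite('pics/lift.png',cv2.resize(im[150:310,140:340,::-1],None,fx=3.5,fy=3.5))
E
```

```text
time: 7.08
position: [0.5636, 0.3025, 0.1332]
tool_rot: [0.155, -3.138, 0.001]
ft_force: [-0.4, -0.6, 0.1]
grip_width: 0.179
time: 8.07
position: [0.5637, 0.3031, 0.2898]
tool_rot: [-0.155, 3.137, 0.001]
ft_force: [0.1, 0.3, -2.9]
grip_width: 0.179
-174.34614255758095 [0.56373769 0.30305806 0.28979613] [ 0.12994259 -0.15861101  0.0421144 ]
```

View pics/lift.png

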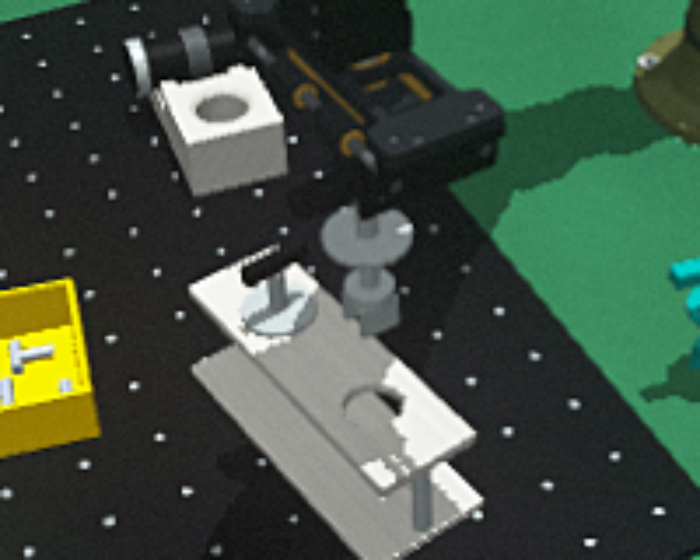

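The key is held upright by its bar, its fork is clear of the rack, and the driver is undisturbed at crop (265,265).

```bash
python3 -c "
from plan import *
plan([.516,-.1225,.290],170.2,18,jaw=0)"
```

```text
[[[0,0.12,-0.58,-0.0,np.float64(0.17)],[0,0.12,-0.58,-0.0,np.float64(0.17)],[0,0.11,-0.59,-0.01,np.float64(0.17)],[0,0.09,-0.58,0.0,np.float64(0.17)],[0,0.09,-0.59,0.0,np.float64(0.17)],[0,0.08,-0.59,-0.0,np.float64(0.17)],[0,0.07,-0.59,-0.0,np.float64(0.17)],[0,0.07,-0.59,-0.0,np.float64(0.17)],[0,0.05,-0.59,-0.01,np.float64(0.17)],[0,0.05,-0.6,0.0,np.float64(0.17)]]]
[[[0,0.03,-0.59,0.0,np.float64(0.17)],[0,0.03,-0.59,-0.0,np.float64(0.17)],[0,0.02,-0.6,-0.0,np.float64(0.17)],[0,0.01,-0.59,-0.0,np.float64(0.17)],[0,0.0,-0.6,-0.01,np.float64(0.17)],[0,-0.01,-0.59,0.0,np.float64(0.17)],[0,-0.01,-0.59,0.0,np.float64(0.17)],[0,-0.03,-0.6,-0.0,np.float64(0.17)]]]
end [ 0.516  -0.1226  0.29  ] -189.6 maxlen 0.023769423669545837
```

```bash
python3 -m jog '[[[0,0.06,-0.3,-0.1,0.17],[0,0.12,-0.5,-0.1,0.17],[0,0.11,-0.59,0,0.17],[0,0.09,-0.6,0,0.17],[0,0.09,-0.6,0,0.17],[0,0.08,-0.6,0,0.17],[0,0.07,-0.6,0,0.17],[0,0.07,-0.6,0,0.17],[0,0.05,-0.6,0,0.17],[0,0.05,-0.6,0,0.17]]]'
python3 -m jog '[[[0,0.03,-0.6,0,0.17],[0,0.03,-0.6,0,0.17],[0,0.02,-0.6,0,0.17],[0,0.01,-0.6,0,0.17],[0,0,-0.6,0,0.17],[0,0,-0.6,0,0.17],[0,0,-0.6,0,0.17],[0,0,-0.6,0,0.17],[0,0,-0.2,0,0],[0,0,0,0,0]]]'
python3 - <<'E'
from plan import *
s=get_state();print(yaw(s),s['position'],s['torque'])
plan([.516,-.1225,.250],170.2,4,jaw=0)
E
```

```text
time: 9.38
position: [0.5374, 0.0764, 0.2967]
tool_rot: [-0.081, -3.139, 0.001]
ft_force: [0.2, -0.2, -2.0]
grip_width: 0.179
time: 10.62
position: [0.5137, -0.1206, 0.2973]
tool_rot: [-0.265, -3.13, -0.001]
ft_force: [-0.3, -0.6, -2.4]
grip_width: 0.18
170.30409252919534 [ 0.51368812 -0.12060108  0.2972521 ] [ 0.10395093 -0.13116479  0.00335437]
[[[0,-0.02,-0.01,0.3,np.float64(0.01)],[0,-0.01,-0.01,0.29,np.float64(0.01)],[0,-0.02,-0.01,0.3,np.float64(0.01)],[0,-0.02,-0.01,0.29,np.float64(0.01)]]]
end [ 0.5162 -0.1227  0.2501] 170.1 maxlen 0.01183667926342538
```

```bash
python3 -m jog '[[[0,-0.03,-0.02,0.4,0],[0,-0.04,-0.02,0.5,0],[0,0,0,0.5,0],[0,0,0,0.4,0],[0,0,0,0,0],[0,0,0,0,0]]]'
python3 - <<'E'
from plan import *
s=get_state();print(yaw(s),s['position'])
im,d=grab('scene');np.save('c.npy',cloud('scene',d));cv2.imwrite('pics/ins_full.png',im[:,:,::-1]);cv2.imwrite('pics/ins.png',cv2.resize(im[120:220,150:260,::-1],None,fx=6,fy=6,interpolation=cv2.INTER_CUBIC))
E
```

```text
time: 11.38
position: [0.5167, -0.1221, 0.2259]
tool_rot: [0.263, 3.13, -0.0]
ft_force: [0.2, -0.7, -2.6]
grip_width: 0.182
170.3783953811979 [ 0.51668134 -0.1221291   0.22585302]
```

View pics/ins.png

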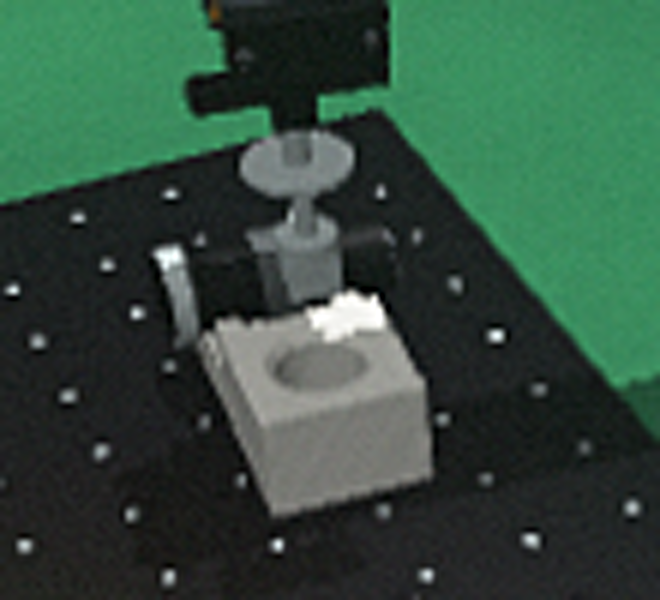

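The key hangs upright over the clamp. The collar centre is at crop (298,164) and the well mouth at crop (320,367). I'll compare the two in world coordinates.

```bash
python3 - <<'E'
from plan import *
f=lambda x,y:[150+(x+.5)/6-.5,120+(y+.5)/6-.5]
print('collar',onplane('scene',[f(298,162)],.200),'mouth',onplane('scene',[f(320,366)],.073))
E
```

```text
collar [[ 0.51839881 -0.11714084  0.2       ]] mouth [[ 0.51935376 -0.11735343  0.073     ]]
```

```bash
python3 -m jog '[[[0,0,0,0.4,0],[0,0,0,0.4,0],[0,0,0,0.4,0],[0,0,0,0.3,0],[0,0,0,0.2,0],[0,0,0,0.2,0],[0,0,0,0,0]]]'
python3 -m jog '[[[0,0,0,0.1,0],[0,0,0,0.1,0],[0,0,0,0.1,0],[0,0,0,0,0]]]'
python3 -c "
from plan import *
s=get_state();print(yaw(s),s['position'],s['ft_force'],s['torque'])"
```

```text
time: 12.3
position: [0.516, -0.1223, 0.1488]
tool_rot: [-0.264, -3.13, -0.0]
ft_force: [0.5, -0.8, -2.8]
grip_width: 0.184
time: 12.8
position: [0.5159, -0.1224, 0.137]
tool_rot: [-0.264, -3.13, -0.0]
ft_force: [-0.2, -0.9, -2.2]
grip_width: 0.181
170.34622178901827 [ 0.51593598 -0.12235781  0.13696125] [-0.23370459 -0.90192698 -2.22610294] [ 0.07872093 -0.14074276  0.01369276]
```

```bash
python3 -m jog '[[[0,0,0,0.06,0],[0,0,0,0.04,0],[0,0,0,0,0],[0,0,0,0,0]]]'
python3 -c "
from plan import *
s=get_state();print(yaw(s),s['position'],s['ft_force'],s['torque'])"
```

```text
time: 13.3
position: [0.5172, -0.1226, 0.135]
tool_rot: [0.264, 3.128, -0.002]
ft_force: [-1.7, -0.6, 6.2]
grip_width: 0.177
170.3448347170542 [ 0.51724908 -0.12258189  0.13503145] [-1.71889463 -0.59553554  6.15616041] [ 0.18986509  0.33793478 -0.08338048]
```

```bash
python3 -m jog '[[[0,0,0,-0.02,0.5],[0,0,0,0,1],[0,0,0,0,1],[0,0,0,0,1],[0,0,0,0,1],[0,0,0,0,1],[0,0,0,0,1],[0,0,0,0,1],[0,0,0,0,1],[0,0,0,0,0.5]]]'
python3 -c "
from plan import *
s=get_state();print(yaw(s),s['position'],s['ft_force'],s['torque'],s['joint_positions'])"
python3 -m jog '[[[0,0,0,0,0.7],[0,0,0,0,0.7],[0,0,0,0,0.7],[0,0,0,0,0.7],[0,0,0,0,0.5],[0,0,0,0,0]]]'
python3 -c "
from plan import *
s=get_state();print(yaw(s),s['position'],s['ft_force'],s['torque'],s['joint_positions'])"
```

```text
time: 14.55
position: [0.5169, -0.1232, 0.1351]
tool_rot: [1.444, 2.788, -0.001]
ft_force: [-0.5, -0.7, 1.8]
grip_width: 0.176
125.24385156200792 [ 0.51691269 -0.12315197  0.13506156] [-0.45064895 -0.69061539  1.75720636] [-0.28201278 -0.07847021  0.017067  ] [ 0.77373427  0.18061618 -0.64517541  1.83905548  0.1197682   1.15849042
  0.70355209]
time: 15.3
position: [0.5168, -0.1232, 0.135]
tool_rot: [1.826, 2.554, -0.001]
ft_force: [-1.3, -1.5, 4.9]
grip_width: 0.181
108.85920836452459 [ 0.51683238 -0.12317009  0.13502871] [-1.3233868  -1.46363567  4.94430508] [-0.40378273  0.08157081  0.0468962 ] [ 0.74847832  0.17670513 -0.61668217  1.83989052  0.11272312  1.15774458
  0.42309662]
```

```bash
for i in 1; do python3 -m jog '[[[0,0,0,0,0.5],[0,0,0,0,0.5],[0,0,0,0,0]]]'; done
python3 -c "
from plan import *
s=get_state();print(yaw(s),s['ft_force'],s['torque'])"
python3 -m jog '[[[0,0,0,0,0.5],[0,0,0,0,0.5],[0,0,0,0,0]]]'
python3 -c "
from plan import *
s=get_state();print(yaw(s),s['ft_force'],s['torque'])"
```

```text
time: 15.68
position: [0.5168, -0.123, 0.135]
tool_rot: [1.935, 2.473, -0.0]
ft_force: [-0.7, -1.5, 5.6]
grip_width: 0.176
103.90517867929944 [-0.67869383 -1.53462834  5.55785581] [-0.49796863  0.16337977  0.07352186]
time: 16.05
position: [0.5169, -0.1225, 0.135]
tool_rot: [2.038, 2.388, -0.0]
ft_force: [-1.4, -1.7, 5.4]
grip_width: 0.178
99.04125818839482 [-1.38336434 -1.67937843  5.38465346] [-0.34066575  0.10165584  0.7610114 ]
```

The torque jumped to 0.76 N m, so the lock is at its stop. I'll relieve it, release, and rise.

```bash
python3 -m jog '[[[0,0,0,0,-0.4],[0,0,0,0,0],[1,0,0,0,0],[1,0,0,0,0],[1,0,0,0,0],[1,0,0,0,0],[1,0,0,0,0],[1,0,0,0,0],[1,0,0,0,0],[1,0,0,0,0]]]'
python3 -m jog '[[[1,0,0,-0.3,0],[1,0,0,-0.6,0],[1,0,0,-0.8,0],[1,0,0,-0.8,0],[1,0,0,-0.8,0],[1,0,0,0,0]]]'
python3 - <<'E'
from plan import *
im,d=grab('scene');P=cloud('scene',d);cv2.imwrite('pics/end.png',cv2.resize(im[100:220,150:270,::-1],None,fx=5,fy=5,interpolation=cv2.INTER_CUBIC))
hsv=cv2.cvtColor(im,cv2.COLOR_RGB2HSV);m=(hsv[...,2]<70)&(np.abs(P[...,2]-.155)<.015)&(np.hypot(P[...,0]-.517,P[...,1]+.12)<.07)
Q=P[m];print(m.sum(),Q.mean(0),np.percentile(Q[:,2],[5,50,95]));f=cv2.fitLine(Q[:,:2].astype('float32'),2,0,.01,.01).ravel();print(np.degrees(np.arctan2(f[1],f[0])))
E
```

```text
time: 17.3
position: [0.5162, -0.1224, 0.1342]
tool_rot: [2.001, 2.421, -0.0]
ft_force: [-0.8, -0.3, -0.0]
grip_width: 0.967
time: 18.05
position: [0.518, -0.1225, 0.2698]
tool_rot: [1.998, 2.417, 0.003]
ft_force: [-0.5, 0.7, 0.0]
grip_width: 1.0
154 [ 0.51900033 -0.11597303  0.15637648] [0.14830405 0.1578589  0.16196382]
-73.28346
```

View pics/end.png

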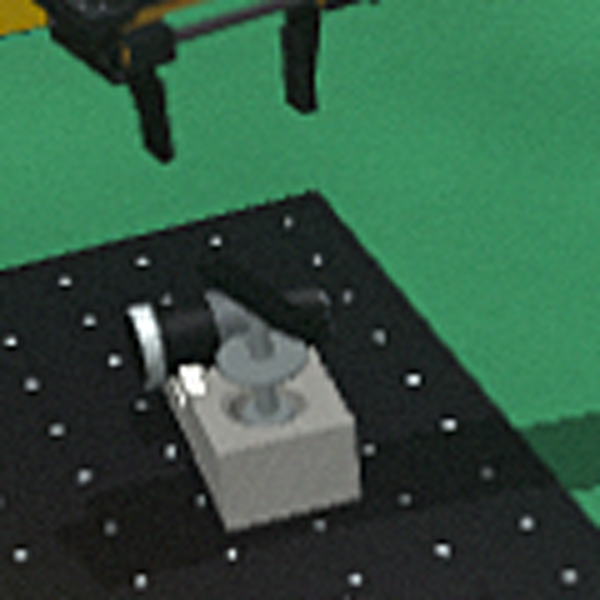

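The key stands upright in the well at about (0.519,-0.116), bar yaw about -73° and bar top at 0.158 to 0.162. The gripper is clear, so I'm handing in.

```bash
python3 -c "
from h import *
job.close_job();print(get_state()['time'])"
```

```text
the job is handed in; nothing more can be done
the job is handed in; nothing more can be done
```

I lifted the fork key out of the rack, lowered it over the brass wing, turned it about 71° clockwise, let go and raised the gripper clear. The job was handed in at about 18 s, and no verdict was reported.

**Seating:** light contact of about 6 N came with the crossbar centre about 81 mm above the well's mouth, 80 mm being fully down.

**Turning:** the moment stayed at 0.05–0.07 N m of friction, then jumped to 0.76 N m, so I took the lock to be at its stop. I could not see the wing angle directly.

**Last picture:** the key stands upright in the well. Its crossbar is at a yaw of about -73° and its top at z about 0.16 m. The gripper is clear and touches nothing.

**Driver:** it was last seen undisturbed in its hole just after the key was lifted. I did not look at it again. The key was planned to pass about 30 mm above it, and the wrist showed no unusual force at the end of each move on the way over.

**Disagreements:**
- The scene camera reads y about 3–5 mm higher than the top camera and the robot. I compared the key and the well within that one view, where they agreed to about 1 mm.
- The final crossbar yaw of -73° is a few degrees short of the gripper's -79°. It is also about 2° short of the -75° I calculated for the stop, but well inside the 10° allowed.

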